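# Sweep the spacer rings through the tray's gate

## Task

On the raised aluminium sorting tray, push the two round spacer rings with the fingertips, one after the other, across the deck and through the narrow gate in the fence, so that each drops into the pocket behind it. Only push them along: never lift or carry them over the fence. Leave the square nut and the green circuit board where they lie on the deck, and withdraw when both rings are in the pocket.

Things in the scene. Friction and masses are not known exactly. Their poses are not given: they have to be found in the camera images.
- sorting_tray: fixed aluminium sorting tray. Origin on the bench under the middle of the gate; x is the sweeping direction (deck, gate, pocket), y left of it, z up. Flat deck 45 mm above the bench, x = -215 to 0 mm, y = -125 to +125 mm, with rims 10 mm high, 5 mm thick (inside that outline) at the rear and both sides. Fence along the front edge: x = -5 to 0, 14 mm high, open only at the gate.
- gate (a point): middle of the gate at deck height, on the deck's sharp front edge (45 mm above the tray's origin), axes as the tray's. The gate is a gap 40 mm wide (y = -20 to +20 mm) between rounded posts. A ring tips over the edge and falls in when its centre is a few mm past this point, so the fingers need not enter the gate.
- pocket (a point): middle of the floor of the open grey plastic pocket behind the gate, 39 mm below the deck; inside it spans x = 0 to 60 mm, y = -34 to +34 mm of the tray's frame; walls 4 mm thick, as high as the fence
- ring_a: dark steel spacer ring, plain and round: outside 30 mm across, hole 16 mm, 10 mm thick, 0.025 to 0.05 kg, lying flat and loose on the tray's deck. Origin at the centre of its underside, z up; its yaw means nothing. The two rings are alike.
- ring_b: dark steel spacer ring, plain and round: outside 30 mm across, hole 16 mm, 10 mm thick, 0.025 to 0.05 kg, lying flat and loose on the tray's deck. Origin at the centre of its underside, z up; its yaw means nothing. The two rings are alike.
- square_nut: square dark steel nut, 30 x 30 x 10 mm with a 16 mm hole, about 0.045 kg, loose on the deck beside the rings; not to be moved. Origin at the centre of its underside.
- board: small green circuit board, 75 x 26 x 10 mm, lying loose along the rear rim of the deck, in its left half; not to be moved. Origin at the centre of its underside, long side along its x.
Not all that is in view belongs to the job. What is shaped like the ring_a but purple is not meant.

How it is judged:
By the outcome, as a careful person would: the job done as asked, in the order asked, and still so for the second after the job is handed in, with the robot touching nothing.
It also fails if it takes over 72 s, if anything falls off the work surface, if the arm or the gripper's body presses on something with over 40 N, if the wrist force passes 120 N, or if a joint passes its speed limit or range.

## Robot

A 6-joint arm with a two-finger parallel gripper is mounted at the origin on a cart in front of the work surface, level with it; the furniture and walls round the work are solid. World frame = base frame: x ahead of the robot, y to its left, z up, the work surface at z = 0. Lengths are in mm, angles in rad, forces in N, time in s.
With the tool pointing down it reaches from about 225 to 875 mm from the base axis. Payload 3.4 kg.
Tool frame: the origin (TCP) lies on the centre line of the jaws, within the pads' length; the fingertips stand 25 mm ahead of it and the grasp point (between the pads) lies 6 mm ahead of it; z points along the fingers, y is the line along which they close (so a half turn about z gives the same grasp; the last joint's range is limited). The gripper opens to 85 mm and grips with 20 to 120 N. Pads are 22 mm wide; open, the fingers measure 114 mm over their backs; the gripper's body (76 mm by 85 mm) begins 54 mm behind the grasp point. The pads swing forward as they close: fully open they stand 13 mm farther back than shut.
Start: joints at [-1.456, 0.276, 1.505, -0, 1.361, -0.121], TCP at [134.328, -559.121, 256.328] pointing down, gripper open.
Joint ranges: [-2.89, 2.89], [-0.75, 2.08], [0.22, 2.7], [-1.18, 4.32], [0.11, 2.71], [-2.7, 2.7]. Speed limits (rad/s): [2.57, 2.57, 3.14, 3.14, 3.14, 3.14].

## Interface

Orientations are given as a unit quaternion [w, x, y, z].
In Python, from cell import get_state, camera, ctrl gives the robot as it stands.
- The arm moves only by the shell command python3 -m jog 'ROWS' [FORCE]. ROWS is a JSON object of lists of equal length, an entry for each row: "dp": the shift along the tool's x, y, z in cm, a list of three; "rot": the turn, a rotation vector about the tool's x, y, z in degrees, a list of three; "gripper": the finger opening in cm, from 0 to 8.54. A call has 1 to 20 rows; each row shifts and turns the commanded pose from where the row before left it, along the tool's axes as they then stand; what a row does not reach is not made up. A row lasts 1/8 s, in which the tool goes at most 62.5 mm and 10.7 degrees, less where a joint would pass 70% of its speed; a pose out of reach is approached as far as the arm can. A call is refused whole if a number of a shift passes 6.25 or a number of a turn 10.7, either way. A call with a gripper value outside its range is refused whole. The fingers move at their own pace and stop on an object; FORCE is the grip in N (left out, the last holds). Time passes only in rows, so rows that do not move let the fingers close. It gives the time, the measured TCP pose, the force, the opening and the grip force at its end, in the units of the state.
- get_state(): the state, without advancing time (a new reading comes with each control period).
- camera(name): name is "scene" or "side" or "wrist"; returns a dict with "img" (420x560x3 uint8, red, green, blue), "fov_y" (degrees; the focal length in pixels is half the picture's height over the tangent of half this angle, whatever the lens; pixels are square), "cx", "cy" (the principal point, pixels), "k1" (the pictures are not rectified: a ray, as slopes to the right and down, at radius r is drawn at 1 + k1 r^2 times it, then the intrinsics apply), "R" (3x3) and "t" (3): a world point X has camera coordinates R X + t. Camera axes: x right, y down, z forward; pixel columns grow to the right and rows downward; lengths in mm; the calibration is good to about 2 mm. A picture is of the moment at which its call begins. There is no depth.
- ctrl.hand_in(): hands the job in; it is judged then, once.
The state is a dict: "t": time; "q": joint angles; "joint_vel": joint speeds; "tau": joint torques, N m; "tool_pos": TCP position; "eef_rot": TCP orientation; "ft_force": force on the tool from outside, world axes, zero at the start; "ft_torque": the same for the moment, N m; "grip_width": finger opening in mm; "gripper_force": force on a finger pad.
Only numpy, scipy, OpenCV 4.12 (cv2) and the standard library are available. Lean on these libraries where they do the work, as an engineer would, in place of code of your own. Each camera call takes 0.05 s, during which the arm holds its last target. There are 200 camera calls.

## Working session

There is one attempt and no reset: what is moved stays moved. The work goes in short steps, Python scripts to look and compute and a shell command to move; the robot and the scene stay as the last step left them, time stands still between calls to the robot, and variables do not carry over. Pictures are saved under pics/ and viewed, at most 10 in all, crops included, and the job is handed in when it is done.

```bash
mkdir -p pics; python3 - <<'E'
from cell import get_state,camera
import cv2
s=get_state();print(s['t'],s['tool_pos'],s['eef_rot'],s['grip_width'])
for n in("scene","side"):
    c=camera(n);cv2.imwrite(f"pics/{n}0.png",c["img"][:,:,::-1]);print(n,c["fov_y"],c["cx"],c["cy"],c["k1"],c["R"],c["t"])
E
```

```text
0.0 [ 134.24606304 -558.60638925  255.4267567 ] [-9.29773704e-04  9.93060307e-01  1.17602561e-01 -1.01998668e-05] 85.59495928714398
scene 45.58460443574604 288.3140813259395 210.7450147913743 -0.07574589893272819 [[-0.64339503 -0.7654672   0.01013947]
 [-0.38595452  0.31290942 -0.86782879]
 [ 0.66112173 -0.5622701  -0.49675989]] [558.82048388 177.59302197 700.56346391]
side 42.46571596790297 276.3780259726283 208.04313863430446 -0.17399185614116064 [[-0.83325389 -0.55275755  0.01212627]
 [-0.37961607  0.556031   -0.73940596]
 [ 0.40196964 -0.62071622 -0.67315064]] [591.06934784  82.75086523 849.91449673]
```

View pics/scene0.png

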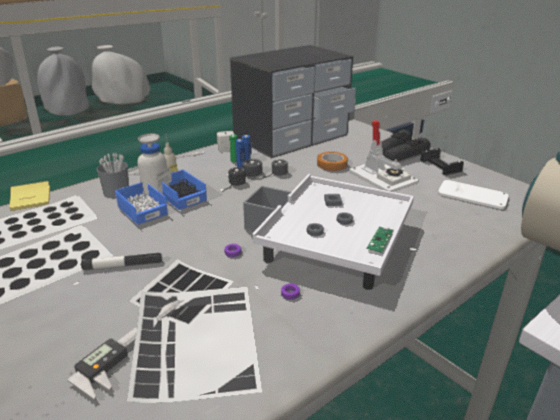

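View pics/side0.png

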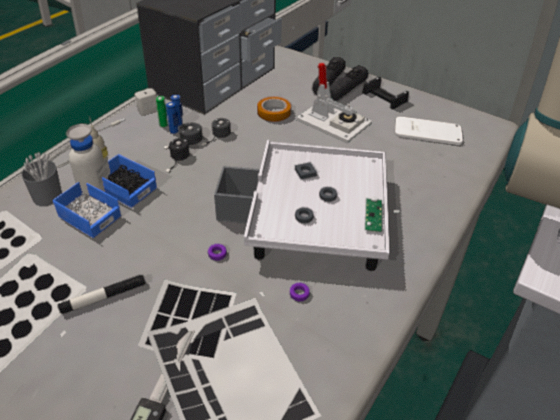

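Both views show the tray, with the pocket to its left. In the side view the rings are near (304,215) and (328,194), the nut at (306,171) and the board at (374,215). I'll enlarge both.

```bash
python3 - <<'E'
import cv2
a=cv2.imread("pics/side0.png")[135:275,205:405];cv2.imwrite("pics/side0c.png",cv2.resize(a,None,fx=4,fy=4,interpolation=cv2.INTER_CUBIC))
a=cv2.imread("pics/scene0.png")[165:295,235:425];cv2.imwrite("pics/scene0c.png",cv2.resize(a,None,fx=4,fy=4,interpolation=cv2.INTER_CUBIC))
E
```

```text
(no output)
```

View pics/side0c.png

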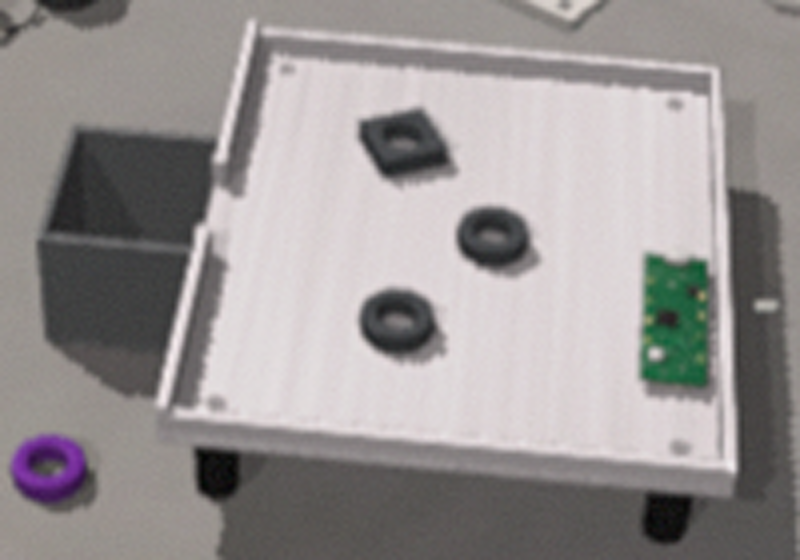

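View pics/scene0c.png

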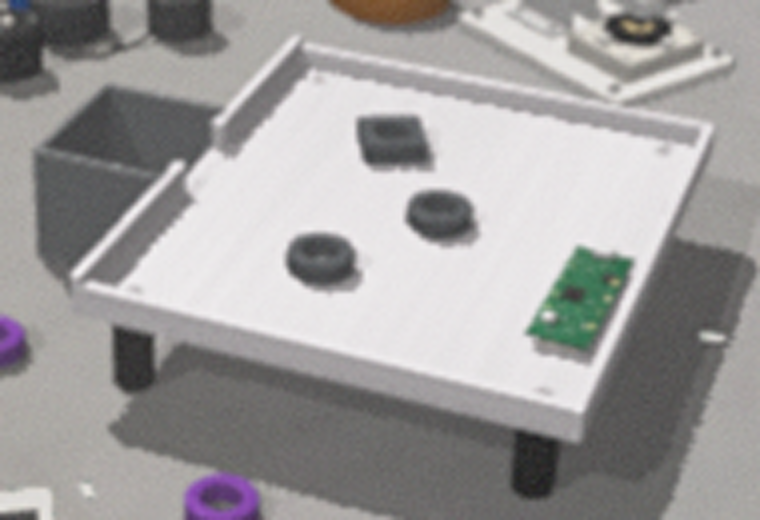

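```bash
cat > h.py <<'E'
import numpy as np
from scipy.optimize import least_squares
from cell import camera,get_state
def proj(c,X):
    p=np.atleast_2d(X)@np.array(c["R"]).T+c["t"]; s=p[:,:2]/p[:,2:]
    s=s*(1+c["k1"]*(s**2).sum(1,keepdims=True)); f=210/np.tan(np.radians(c["fov_y"]/2))
    return s*f+[c["cx"],c["cy"]]
def at_z(c,px,z):
    return least_squares(lambda v:(proj(c,[v[0],v[1],z])-px)[0],[500,-200]).x
E
python3 - <<'E'
from h import *
cs={n:camera(n) for n in("side","scene")}
off={"side":(205,135),"scene":(235,165)}
P=lambda n,u:np.array(u)/4+off[n]-0.375
loc=np.array([[0,-125,59],[0,125,59],[-215,-125,55],[-215,125,55],[0,-20,59],[0,20,59.]])
px={"side":[(252,22),(163,407),(717,68),(736,466),(220,162),(203,228)],"scene":[(300,38),(76,285),(712,125),(582,412),(218,122),(182,163)]}
def w(v,L):
    c,s=np.cos(v[2]),np.sin(v[2]);L=np.atleast_2d(L)
    return np.c_[v[0]+c*L[:,0]-s*L[:,1],v[1]+s*L[:,0]+c*L[:,1],L[:,2]]
res=lambda v,ns:np.concatenate([(proj(cs[n],w(v,loc))-[P(n,u) for u in px[n]]).ravel() for n in ns])
print("axis px dir",at_z(cs["side"],P("side",(493,234)),55))
for ns in(["side"],["scene"],["side","scene"]):
    r=min((least_squares(res,[500,-100,y],args=(ns,),loss="soft_l1") for y in(0,1.5,3,-1.5)),key=lambda r:r.cost);v=r.x
    print(ns,v.round(3),np.abs(r.fun).round(1))
np.save("tray.npy",v)
ob={"side":dict(r1=(398,317),r2=(494,233),nut=(404,140),brd=(677,318)),"scene":dict(r1=(321,252),r2=(440,208),nut=(392,131),brd=(582,297))}
c,s=np.cos(v[2]),np.sin(v[2])
for n in ob:
    for k,u in ob[n].items():
        q=at_z(cs[n],P(n,u),55);d=q-v[:2];print(n,k,q.round(1),"tray",np.round([c*d[0]+s*d[1],-s*d[0]+c*d[1]],1))
E
```

```text
axis px dir [474.13356979 204.42906925]
['side'] [581.156 251.971  13.034] [0.6 0.8 0.5 0.2 1.5 0.7 2.2 0.8 0.8 0.2 0.1 0.9]
['scene'] [581.489 251.971 503.114] [0.4 0.7 0.7 2.3 2.1 0.3 1.6 0.3 0.6 0.5 0.5 0.3]
['side', 'scene'] [581.236 252.048 -12.102] [0.4 0.7 0.9 0.2 1.7 0.4 1.9 1.1 0.9 0.2 0.2 0.9 0.6 0.7 0.3 2.1 2.  0.1
 2.2 0.1 0.6 0.5 0.4 0.2]
side r1 [480.3 268.5] tray [-82.9  59.9]
side r2 [474.1 203.7] tray [-117.5    4.7]
side nut [536.  172.3] tray [-76.2 -51.1]
side brd [389.5 207.4] tray [-191.4   45.9]
scene r1 [480.6 268.5] tray [-82.6  59.7]
scene r2 [474.6 203.2] tray [-117.2    4.1]
scene nut [538.8 169.6] tray [-74.8 -54.7]
scene brd [387.7 209.6] tray [-192.1   48.7]
```

The tray fits at (581, 252) with yaw 0.464, and the two cameras agree. In the tray frame ring1 is at (-83,60), ring2 at (-117,4) and the nut at (-75,-53). I'll push ring2 first, straight through, with the fingers 12 mm apart as a cradle. Next I compute the tool-axis shifts.

```bash
cat >> h.py <<'E'
from scipy.spatial.transform import Rotation as Ro
T=np.load("tray.npy");cT,sT=np.cos(T[2]),np.sin(T[2])
def go(x,y,z,dyaw=0):
    "print tool pose in tray frame; the turn (deg, tool) to tool-x at tray yaw dyaw; cm shift before/after the turn"
    s=get_state();R=Ro.from_quat(np.roll(s["eef_rot"],-1));p=np.array(s["tool_pos"])
    d=p[:2]-T[:2];print("t %.2f tray xyz"%s["t"],np.round([cT*d[0]+sT*d[1],-sT*d[0]+cT*d[1],p[2]],1),"F",np.round(s["ft_force"],1),"grip",round(s["grip_width"],1))
    W=np.array([T[0]+cT*x-sT*y,T[1]+sT*x+cT*y,z])
    G=Ro.from_euler("z",T[2]+np.radians(dyaw))*Ro.from_euler("x",180,degrees=True)
    print("rot",np.degrees((R.inv()*G).as_rotvec()).round(1),"before",(R.inv().apply(W-p)/10).round(2),"after",(G.inv().apply(W-p)/10).round(2))
E
python3 -c "
from h import *
go(-155,4.4,150)"
```

```text
t 0.20 tray xyz [-762.6 -525.   255.8] F [ 0.3 -0.3  0.1] grip 85.4
rot [ -0.1  -0.  -13.1] before [ 47.2  -65.31  10.66] after [ 60.76 -52.94  10.58]
```

```bash
python3 -m jog '{"dp":[[0,0,0],[0,0,0],[3.8,-3.3,0],[3.8,-3.3,0],[3.8,-3.3,0],[3.8,-3.3,0],[3.8,-3.3,0],[3.8,-3.3,0],[3.8,-3.3,0],[3.8,-3.3,0],[3.8,-3.3,0],[3.8,-3.3,0],[3.8,-3.3,0],[3.8,-3.3,0],[3.8,-3.3,0],[3.8,-3.3,0],[3.8,-3.3,0],[3.8,-3.3,0]],"rot":[[0,0,-6.5],[0,0,-6.5],[0,0,0],[0,0,0],[0,0,0],[0,0,0],[0,0,0],[0,0,0],[0,0,0],[0,0,0],[0,0,0],[0,0,0],[0,0,0],[0,0,0],[0,0,0],[0,0,0],[0,0,0],[0,0,0]],"gripper":[1.2,1.2,1.2,1.2,1.2,1.2,1.2,1.2,1.2,1.2,1.2,1.2,1.2,1.2,1.2,1.2,1.2,1.2]}'; python3 -c "
from h import *
go(-155,4.4,150)"
```

```text
t: 2.45
tool_pos: [443.0, 186.4, 256.2]
eef_rot: [0.0, 0.973, 0.23, 0.0]
ft_force: [0.9, 0.4, 0.2]
grip_width: 12.0
gripper_force: 0.0
t 2.45 tray xyz [-152.9    3.2  256.2] F [0.9 0.4 0.2] grip 12.0
rot [ 0.  -0.  -0.1] before [-0.21 -0.12 10.62] after [-0.21 -0.12 10.62]
```

```bash
python3 -m jog '{"dp":[[-0.2,-0.1,4],[0,0,5],[0,0,4],[0,0,2],[0,0,0],[0,0,0]],"rot":[[0,0,0],[0,0,0],[0,0,0],[0,0,0],[0,0,0],[0,0,0]],"gripper":[1.2,1.2,1.2,1.2,1.2,1.2]}'; python3 - <<'E'
from h import *
import cv2
go(-155,4.4,75)
c=camera("wrist");w=c["img"];s=camera("side");d=s["img"][60:270,225:405]
print(proj(s,[np.r_[get_state()["tool_pos"][:2],get_state()["tool_pos"][2]-25]]))
im=np.hstack([cv2.resize(w,(400,300)),cv2.resize(d,(400,467))[:300] if 0 else cv2.resize(d[40:175],(400,300))])
cv2.imwrite("pics/p1.png",im[:,:,::-1])
E
```

```text
t: 3.2
tool_pos: [441.2, 184.9, 107.0]
eef_rot: [0.0, 0.973, 0.229, 0.001]
ft_force: [1.0, 0.6, 0.1]
grip_width: 12.1
gripper_force: 0.0
t 3.20 tray xyz [-155.3    2.7  107. ] F [1.  0.6 0.1] grip 12.1
rot [ 0.  -0.1 -0.1] before [ 0.02 -0.17  3.2 ] after [ 0.03 -0.17  3.2 ]
[[353.00375924 181.06649477]]
```

View pics/p1.png

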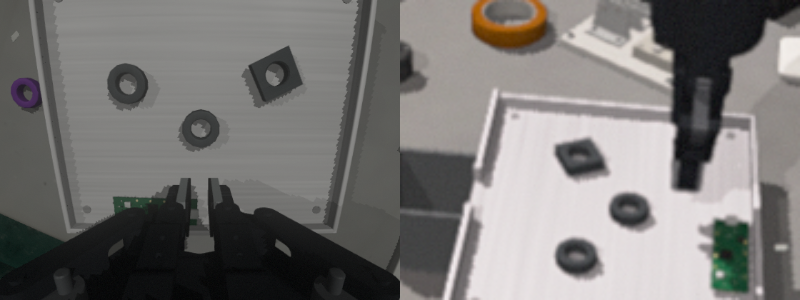

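The wrist view shows the tool's forward direction up, with ring2 right in line with the finger gap (200,128). The side view puts the tips about where predicted, at full-picture (354,185). I'll check ring2 with the wrist camera and descend carefully.

```bash
python3 - <<'E'
from h import *
c=camera("wrist")
for n,u in dict(r2=(200.5,127),r1=(127.5,83),nut=(277,72)).items():
    q=at_z(c,np.array(u)*1.4,55)-T[:2];print(n,np.round([cT*q[0]+sT*q[1],-sT*q[0]+cT*q[1]],1))
E
python3 -m jog '{"dp":[[0,-0.1,1],[0,0,1],[0,0,0.4],[0,0,0.3],[0,0,0.2],[0,0,0]],"rot":[[0,0,0],[0,0,0],[0,0,0],[0,0,0],[0,0,0],[0,0,0]],"gripper":[1.2,1.2,1.2,1.2,1.2,1.2]}'; python3 -c "
from h import *
go(-155,4.4,73)"
```

```text
r2 [-115.2    1.3]
r1 [-81.8  55.8]
nut [-74.2 -55.3]
t: 4.1
tool_pos: [440.1, 185.6, 77.2]
eef_rot: [0.0, 0.973, 0.229, -0.0]
ft_force: [0.4, 0.2, -0.1]
grip_width: 11.9
gripper_force: 0.0
t 4.10 tray xyz [-156.     3.8   77.2] F [ 0.4  0.2 -0.1] grip 11.9
rot [ 0.   0.  -0.1] before [ 0.1  -0.06  0.42] after [ 0.1  -0.06  0.42]
```

```bash
python3 -m jog '{"dp":[[0,0.1,0.2],[0,0,0.1],[0.5,0,0],[0.5,0,0],[0.5,0,0],[0.5,0,0],[0.5,0,0],[0.5,0,0],[0.5,0,0],[0.5,0,0],[0.5,0,0],[0.5,0,0],[0.5,0,0],[0.3,0,0],[0,0,0],[0,0,0]],"rot":[[0,0,0],[0,0,0],[0,0,0],[0,0,0],[0,0,0],[0,0,0],[0,0,0],[0,0,0],[0,0,0],[0,0,0],[0,0,0],[0,0,0],[0,0,0],[0,0,0],[0,0,0],[0,0,0]],"gripper":[1.2,1.2,1.2,1.2,1.2,1.2,1.2,1.2,1.2,1.2,1.2,1.2,1.2,1.2,1.2,1.2]}'; python3 - <<'E'
from h import *
import cv2
go(-28,0,74)
w=camera("wrist")["img"];s=camera("side")["img"]
im=np.hstack([cv2.resize(w,(480,360)),cv2.resize(s[130:265,210:390][:, :],(320,240))[:240].copy() if 0 else cv2.resize(s[130:310,210:370],(320,360))])
cv2.imwrite("pics/p2.png",im[:,:,::-1])
E
```

```text
t: 6.1
tool_pos: [492.3, 210.6, 74.2]
eef_rot: [0.0, 0.973, 0.229, -0.0]
ft_force: [-0.4, -0.6, 0.1]
grip_width: 12.0
gripper_force: 0.0
t 6.10 tray xyz [-98.1   2.8  74.2] F [-0.4 -0.6  0.1] grip 12.0
rot [ 0.   0.  -0.1] before [7.01 0.27 0.02] after [7.01 0.28 0.02]
```

View pics/p2.png

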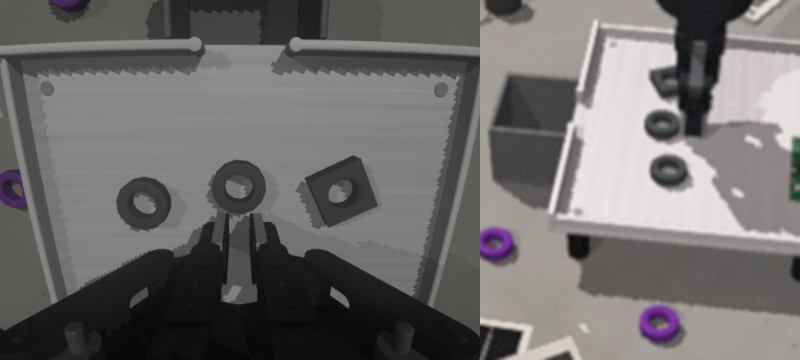

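In the wrist view, ring2 (238,184) sits in the cradle. The gate posts end at (203,44) and (289,44). I'll compare the lateral offsets using the wrist camera alone.

```bash
python3 - <<'E'
from h import *
c=camera("wrist");k=560/480
for n,u,z in(("r2",(238,182),55),("gl",(203,44),59),("gr",(289,44),59),("r1",(143,201),55),("nut",(343,188),55),("fl",(228,215),48),("fr",(254,215),48),("deck gl",(192,66),45),("deck gr",(285,66),45)):
    q=at_z(c,np.array(u)*k,z)-T[:2];print(n,np.round([cT*q[0]+sT*q[1],-sT*q[0]+cT*q[1]],1))
E
```

```text
r2 [-69.    3.2]
gl [-1.3 19.1]
gr [ -1.4 -20.7]
r1 [-79.8  55.9]
nut [-72.6 -54.3]
fl [-91.1   9.2]
fr [-91.2  -6.1]
deck gl [-9.  26.9]
deck gr [ -9.1 -21.5]
```

```bash
python3 -m jog '{"dp":[[0.5,0.05,0],[0.5,0.05,0],[0.5,0.05,0],[0.5,0.05,0],[0.5,0.05,0],[0.5,0.05,0],[0.5,0.03,0],[0.5,0,0],[0.5,0,0],[0.5,0,0],[0.5,0,0],[0.5,0,0],[0.5,0,0],[0.5,0,0],[0.3,0,0],[0.2,0,0],[0,0,0],[0,0,0]],"rot":[[0,0,0],[0,0,0],[0,0,0],[0,0,0],[0,0,0],[0,0,0],[0,0,0],[0,0,0],[0,0,0],[0,0,0],[0,0,0],[0,0,0],[0,0,0],[0,0,0],[0,0,0],[0,0,0],[0,0,0],[0,0,0]],"gripper":[1.2,1.2,1.2,1.2,1.2,1.2,1.2,1.2,1.2,1.2,1.2,1.2,1.2,1.2,1.2,1.2,1.2,1.2]}'; python3 - <<'E'
from h import *
import cv2
go(-20,-0.5,74)
w=camera("wrist")["img"];s=camera("side")["img"]
im=np.hstack([cv2.resize(w,(480,360)),cv2.resize(s[130:310,210:370],(320,360))])
cv2.imwrite("pics/p3.png",im[:,:,::-1])
E
```

```text
t: 8.5
tool_pos: [561.0, 241.2, 74.3]
eef_rot: [0.0, 0.973, 0.229, 0.0]
ft_force: [-0.4, 0.2, -0.2]
grip_width: 12.2
gripper_force: 0.0
t 8.50 tray xyz [-23.   -0.7  74.3] F [-0.4  0.2 -0.2] grip 12.2
rot [ 0.  -0.  -0.1] before [ 0.3  -0.02  0.03] after [ 0.3  -0.02  0.03]
```

View pics/p3.png

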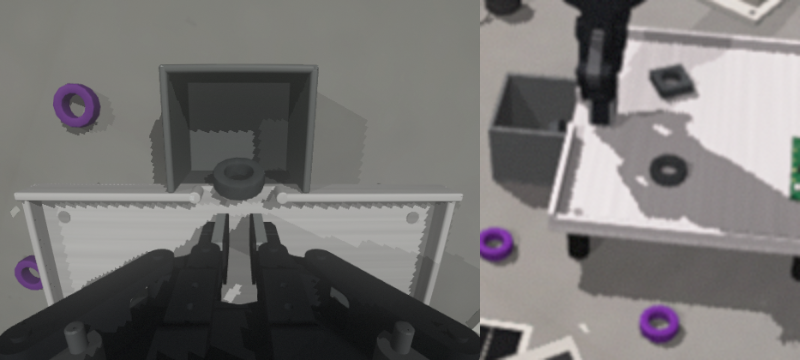

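The ring (240,176) is on the edge inside the gate, and the fingertips are still short of the fence. I'll nudge it a few mm more.

```bash
python3 -m jog '{"dp":[[0.2,0,0],[0.2,0,0],[0,0,0],[0,0,0]],"rot":[[0,0,0],[0,0,0],[0,0,0],[0,0,0]],"gripper":[1.2,1.2,1.2,1.2]}'; python3 - <<'E'
from h import *
import cv2
go(-20,-0.5,74)
w=camera("wrist")["img"];s=camera("side")["img"]
im=np.hstack([cv2.resize(w,(480,360)),cv2.resize(s[130:310,210:370],(320,360))])
cv2.imwrite("pics/p4.png",im[:,:,::-1])
E
```

```text
t: 9.1
tool_pos: [564.5, 242.9, 74.2]
eef_rot: [0.0, 0.973, 0.229, -0.0]
ft_force: [0.8, 0.4, -0.2]
grip_width: 11.8
gripper_force: 0.0
t 9.10 tray xyz [-19.   -0.7  74.2] F [ 0.8  0.4 -0.2] grip 11.8
rot [ 0.   0.  -0.1] before [-0.1  -0.02  0.02] after [-0.1  -0.02  0.02]
```

View pics/p4.png

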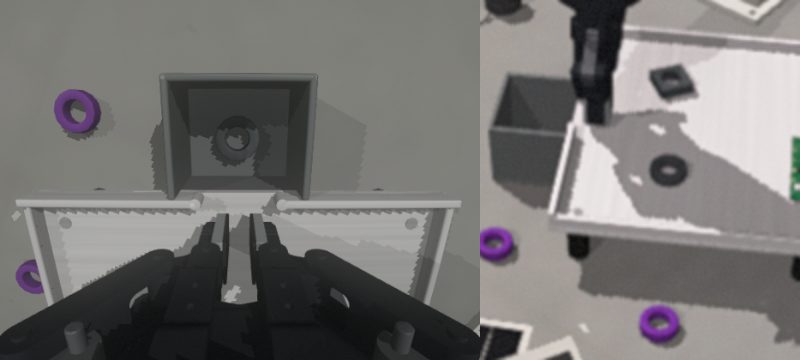

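Ring2 is at rest in the pocket (236,138). Next I raise the tool, turn it 90° and go beyond ring1 on its left side.

```bash
python3 -m jog '{"dp":[[-1,0,0],[0,0,-3],[0,0,-3],[0,0,0],[0,0,0],[0,0,0],[0,0,0],[0,0,0],[0,0,0],[0,0,0],[0,0,0],[0,0,0],[0,0,0]],"rot":[[0,0,0],[0,0,0],[0,0,0],[0,0,-10],[0,0,-10],[0,0,-10],[0,0,-10],[0,0,-10],[0,0,-10],[0,0,-10],[0,0,-10],[0,0,-10],[0,0,0]],"gripper":[1.2,1.2,1.2,1.2,1.2,1.2,1.2,1.2,1.2,1.2,1.2,1.2,1.2]}'; python3 -c "
from h import *
go(-81.5,95,124,90)"
```

```text
t: 10.82
tool_pos: [554.9, 238.2, 134.2]
eef_rot: [-0.0, 0.527, 0.85, -0.0]
ft_force: [-0.2, -0.4, -0.2]
grip_width: 11.8
gripper_force: 0.0
t 10.82 tray xyz [-29.8  -0.6 134.2] F [-0.2 -0.4 -0.2] grip 11.8
rot [-0.   0.  -0.2] before [ 9.54 -5.2   1.03] after [ 9.56 -5.17  1.02]
```

```bash
python3 -m jog '{"dp":[[2.4,-1.3,0],[2.4,-1.3,0],[2.4,-1.3,0],[2.35,-1.3,0],[0,0,0],[0,0,3],[0,0,2],[0,0,0.6],[0,0,0.4],[0,0,0]],"rot":[[0,0,0],[0,0,0],[0,0,0],[0,0,0],[0,0,0],[0,0,0],[0,0,0],[0,0,0],[0,0,0],[0,0,0]],"gripper":[1.2,1.2,1.2,1.2,1.2,1.2,1.2,1.2,1.2,1.2]}'; python3 -c "
from h import *
go(-81.5,28,74,90)"
```

```text
t: 12.08
tool_pos: [466.8, 300.8, 74.6]
eef_rot: [0.0, 0.526, 0.85, 0.0]
ft_force: [0.1, -0.6, 0.4]
grip_width: 11.7
gripper_force: 0.0
t 12.07 tray xyz [-80.5  94.8  74.6] F [ 0.1 -0.6  0.4] grip 11.7
rot [ 0.   0.  -0.1] before [-6.68 -0.09  0.07] after [-6.68 -0.1   0.06]
```

```bash
python3 -m jog '{"dp":[[-0.5,-0.1,0],[-0.5,0,0],[-0.5,0,0],[-0.5,0,0],[-0.5,0,0],[-0.5,0,0],[-0.5,0,0],[-0.5,0,0],[-0.5,0,0],[-0.5,0,0],[-0.5,0,0],[-0.5,0,0],[-0.4,0,0],[-0.3,0,0],[0,0,0],[1,0,0],[1,0,0],[0,0,-3],[0,0,-3],[0,0,0]],"rot":[[0,0,0],[0,0,0],[0,0,0],[0,0,0],[0,0,0],[0,0,0],[0,0,0],[0,0,0],[0,0,0],[0,0,0],[0,0,0],[0,0,0],[0,0,0],[0,0,0],[0,0,0],[0,0,0],[0,0,0],[0,0,0],[0,0,0],[0,0,0]],"gripper":[1.2,1.2,1.2,1.2,1.2,1.2,1.2,1.2,1.2,1.2,1.2,1.2,1.2,1.2,1.2,1.2,1.2,1.2,1.2,1.2]}'; python3 -c "
from h import *
go(-150,0,134,0)"
```

```text
t: 14.58
tool_pos: [487.7, 259.7, 136.6]
eef_rot: [0.002, 0.526, 0.851, 0.002]
ft_force: [-0.3, -0.3, 1.1]
grip_width: 12.0
gripper_force: 0.0
t 14.57 tray xyz [-80.2  48.7 136.6] F [-0.3 -0.3  1.1] grip 12.0
rot [ 0.3 -0.2 90. ] before [-4.87 -6.98  0.22] after [-6.98  4.87  0.26]
```

```bash
python3 -m jog '{"dp":[[0,0,0],[0,0,0],[0,0,0],[0,0,0],[0,0,0],[0,0,0],[0,0,0],[0,0,0],[0,0,0],[-2.4,1.6,0],[-2.4,1.6,0],[-2.2,1.7,0],[0,0,0]],"rot":[[0,0,10],[0,0,10],[0,0,10],[0,0,10],[0,0,10],[0,0,10],[0,0,10],[0,0,10],[0,0,10],[0,0,0],[0,0,0],[0,0,0],[0,0,0]],"gripper":[1.2,1.2,1.2,1.2,1.2,1.2,1.2,1.2,1.2,1.2,1.2,1.2,1.2]}'; python3 - <<'E'
from h import *
import cv2
go(-130,0,74)
w=camera("wrist")["img"];s=camera("side")["img"]
im=np.hstack([cv2.resize(w,(480,360)),cv2.resize(s[130:310,210:370],(320,360))])
cv2.imwrite("pics/p5.png",im[:,:,::-1])
E
```

```text
t: 16.2
tool_pos: [443.8, 182.3, 133.3]
eef_rot: [0.0, 0.974, 0.229, -0.002]
ft_force: [-0.7, 0.6, 0.7]
grip_width: 11.6
gripper_force: 0.0
t 16.20 tray xyz [-154.1   -0.8  133.3] F [-0.7  0.6  0.7] grip 11.6
rot [-0.   0.2 -0.2] before [ 2.43 -0.09  5.92] after [ 2.41 -0.08  5.93]
```

View pics/p5.png

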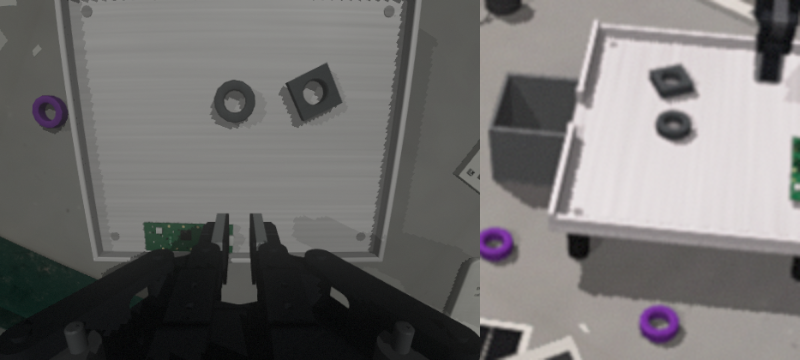

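Ring1 is now at wrist (235,100), between the nut and the gate's line; the nut and board look undisturbed.

```bash
python3 - <<'E'
from h import *
for n,us in(("wrist",{"ring":(235*7/6,100*7/6),"nut":(314*7/6,91*7/6)}),("side",{"ring":(307,191),"nut":(306.2,170)})):
    c=camera(n)
    for k,u in us.items():
        q=at_z(c,u,55)-T[:2];print(n,k,np.round([cT*q[0]+sT*q[1],-sT*q[0]+cT*q[1]],1))
E
```

```text
wrist ring [-78.6   2. ]
wrist nut [-72.3 -54.3]
side ring [-83.    4.7]
side nut [-77.3 -50.2]
```

```bash
python3 -m jog '{"dp":[[2.8,-0.3,0],[0,0,0],[0,0,3],[0,0,2],[0,0,0.6],[0,0,0.3],[0,0,0]],"rot":[[0,0,-0.2],[0,0,0],[0,0,0],[0,0,0],[0,0,0],[0,0,0],[0,0,0]],"gripper":[1.2,1.2,1.2,1.2,1.2,1.2,1.2]}'; python3 -c "
from h import *
go(-19,-0.6,74)"
```

```text
t: 17.27
tool_pos: [469.8, 198.5, 75.7]
eef_rot: [0.0, 0.973, 0.231, 0.0]
ft_force: [0.1, 0.2, -0.0]
grip_width: 11.9
gripper_force: 0.0
t 17.27 tray xyz [-123.6    2.    75.7] F [ 0.1  0.2 -0. ] grip 11.9
rot [ 0.  -0.   0.1] before [10.46  0.28  0.18] after [10.46  0.26  0.17]
```

```bash
python3 -m jog '{"dp":[[0.5,0,0.1],[0.5,0,0],[0.5,0,0],[0.5,0.03,0],[0.5,0.03,0],[0.5,0.04,0],[0.5,0.04,0],[0.5,0.04,0],[0.5,0.04,0],[0.5,0.04,0],[0.5,0,0],[0.5,0,0],[0.5,0,0],[0.5,0,0],[0,0,0]],"rot":[[0,0,0],[0,0,0],[0,0,0],[0,0,0],[0,0,0],[0,0,0],[0,0,0],[0,0,0],[0,0,0],[0,0,0],[0,0,0],[0,0,0],[0,0,0],[0,0,0],[0,0,0]],"gripper":[1.2,1.2,1.2,1.2,1.2,1.2,1.2,1.2,1.2,1.2,1.2,1.2,1.2,1.2,1.2]}'; python3 -c "
from h import *
go(-19,-0.6,74)"
```

```text
t: 19.15
tool_pos: [533.8, 227.7, 74.3]
eef_rot: [0.0, 0.973, 0.231, 0.0]
ft_force: [-0.2, 0.1, 0.2]
grip_width: 11.7
gripper_force: 0.0
t 19.15 tray xyz [-53.3  -0.5  74.3] F [-0.2  0.1  0.2] grip 11.7
rot [ 0.  -0.   0.1] before [3.43 0.01 0.03] after [3.43 0.01 0.03]
```

```bash
python3 -m jog '{"dp":[[0.5,0,0],[0.5,0,0],[0.5,0,0],[0.5,0,0],[0.5,0,0],[0.4,0,0],[0.3,0,0],[0.2,0,0],[0,0,0],[0,0,0],[0,0,0]],"rot":[[0,0,0],[0,0,0],[0,0,0],[0,0,0],[0,0,0],[0,0,0],[0,0,0],[0,0,0],[0,0,0],[0,0,0],[0,0,0]],"gripper":[1.2,1.2,1.2,1.2,1.2,1.2,1.2,1.2,1.2,1.2,1.2]}'; python3 -c "
from h import *
go(-19,-0.6,74)"
python3 -m jog '{"dp":[[-1,0,0],[-1,0,0],[0,0,-3],[0,0,-4],[0,0,0],[0,0,0]],"rot":[[0,0,0],[0,0,0],[0,0,0],[0,0,0],[0,0,0],[0,0,0]],"gripper":[1.2,1.2,1.2,1.2,1.2,1.2]}'; python3 - <<'E'
from h import *
import cv2
w=camera("wrist")["img"];s=camera("side")["img"]
im=np.hstack([cv2.resize(w,(480,360)),cv2.resize(s[130:310,210:410],(320,360))])
cv2.imwrite("pics/p6.png",im[:,:,::-1])
E
```

```text
t: 20.52
tool_pos: [563.5, 242.7, 74.3]
eef_rot: [0.0, 0.973, 0.231, 0.0]
ft_force: [-0.0, -0.5, 0.7]
grip_width: 11.6
gripper_force: 0.0
t 20.52 tray xyz [-20.   -0.4  74.3] F [-0.  -0.5  0.7] grip 11.6
rot [ 0.  -0.   0.1] before [0.1  0.02 0.03] after [0.1  0.02 0.03]
t: 21.28
tool_pos: [544.7, 233.4, 143.9]
eef_rot: [0.0, 0.973, 0.231, -0.001]
ft_force: [-0.5, 1.0, -0.0]
grip_width: 11.9
gripper_force: 0.0
```

View pics/p6.png

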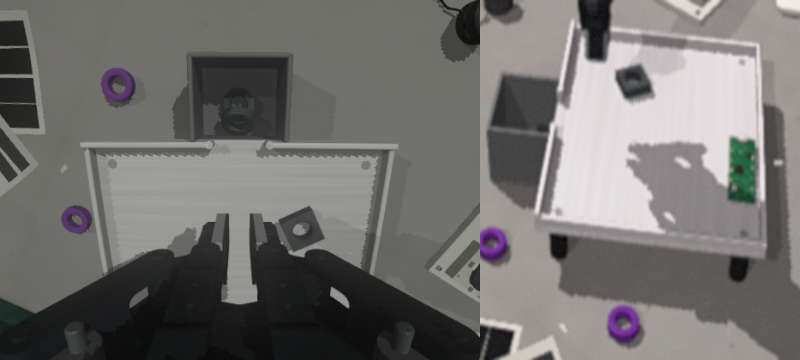

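Both rings are in the pocket, overlapping at (238,105). The deck holds only the nut and the board, neither of which has moved. I'll withdraw and hand in.

```bash
python3 -m jog '{"dp":[[0,0,-4],[-3,0,-4],[-4,0,-3],[-4,0,0],[-3,0,0],[0,0,0],[0,0,0],[0,0,0]],"rot":[[0,0,0],[0,0,0],[0,0,0],[0,0,0],[0,0,0],[0,0,0],[0,0,0],[0,0,0]],"gripper":[1.2,1.2,1.2,1.2,1.2,1.2,1.2,1.2]}'; python3 -c "
from cell import ctrl
print(ctrl.hand_in())"
```

```text
t: 22.38
tool_pos: [421.5, 171.2, 253.8]
eef_rot: [0.0, 0.973, 0.231, -0.0]
ft_force: [-0.3, 0.2, -0.1]
grip_width: 12.3
gripper_force: 0.0
the job is handed in; nothing more can be done
None
```

Both rings were pushed through the gate one after the other and lie in the pocket, the nut and board look unmoved in the last pictures, and I withdrew the arm and handed the job in at about 22 s.

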